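# Grease a suspension-link pivot with a push grease gun

## Task

Take the push-type grease gun out of its holder cup and press its coupler squarely, in line with the nipple, onto the tilted grease nipple of the suspension link in the vise until it snaps on. Then keep pushing the gun along the nipple until its sprung nose is pushed in most of the way, and finish like that: gun still gripped, coupler snapped on, spring held compressed. Leave the bottle, tub, wrench and screwdriver where they are.

Things in the scene. Friction and masses are not known exactly. Their poses are not given: they have to be found in the camera images.
- gun_grip (a point): push-type grease gun, 0.38 kg, 163 mm long, round about its axis, hanging upright, nose down, in the cup. Point: on its axis, middle of the black ribbed grip cap (34 mm diameter, 23 mm above and below), the part to hold. +z from nose to cap. Under the cap a 42 mm flange, its underside 28 mm below this point, then a 28 mm barrel to 90 mm below, then the sprung nose; mouth 140 mm below (nose out)
- coupler_mouth (a point): centre of the coupler's open mouth at the end of the gun's nose; +z from the mouth along the gun's axis to the cap. Coupler 18 mm outer diameter, 30 mm long; funnel mouth 14 mm wide narrowing to 10 mm; four sprung jaws inside open over the nipple's head at about 6 to 10 N and snap behind it
- nose (a joint): how far the sprung nose (steel tube with the coupler) is pushed into the barrel: 0 = out, 0.015 m = fully in; the spring pushes back with about 5 N when out, rising to 14 N when fully in
- nipple_seat (a point): brass grease nipple on the black pivot shell (32 mm diameter, 64 mm wide) of the link in the bolted-down, locked swivel vise. Point: on the nipple's axis, at the foot of its 12 mm hexagon. +z out along the nipple, 15 to 40 degrees from vertical, roughly towards the robot. Head 8 mm diameter, tip 18 mm from this point. Coupler mouth: 6 mm from it when snapped on, 10 mm or more before
- cup_rim (a point): centre of the top rim of the holder cup, a dark steel tube screwed to the bench: 122 mm high, 40 mm outer and 31 mm inner diameter, on a foot of 84 mm diameter. +z is up. The gun's flange rests on this rim; to clear the cup the gun is drawn straight up by at least 115 mm
- lube: bystander: white lube bottle with black cap, 44 mm diameter, 125 mm high, standing loose; origin at the centre of its underside
- tub: bystander: low white grease tub, 72 mm diameter, 55 mm high, standing loose; origin at the centre of its underside
- wrench: bystander: steel spanner, 170 mm long, 8 mm thick, lying loose along its x axis; origin at the middle of its underside
- screwdriver: bystander: wooden-handled screwdriver, 200 mm long, 26 mm thick, lying loose along its x axis; origin at the middle of its underside
Not all that is in view belongs to the job. There is more than one size of the part that bears cup_rim; the job needs the middle-sized. There is more than one size of the part that bears nipple_seat; the job needs the middle-sized.

How it is judged (in metres and radians):
On the way, in this order (a step that is already met when the one before it is completed fails the run):
1. the gun is gripped and its coupler is clear above the cup's rim (z of coupler_mouth in the frame of cup_rim above 0.002 m and contact force between the fingers and gun above 2 N), for 0.2 s.
2. the coupler is snapped onto the nipple, square to it (distance between coupler_mouth and nipple_seat below 0.0085 m and angle between the z axis of coupler_mouth and the z axis of nipple_seat, either way round below 0.15 rad), for 0.2 s.
At the end, for the whole second after the job is handed in: coupler mouth within 8.5 mm of the nipple's foot (6 mm when snapped on, 10 mm or more before), gun's axis within 0.15 rad of the nipple's, nose pushed in at least 9 of its 15 mm, coupler bearing on the nipple with over 4 N, gun still gripped, still, and touching neither cup nor bench (all of step 2 and value of joint nose above 0.009 m and contact force between gun and vise_head above 4 N and contact force between the fingers and gun above 2 N and contact force between gun and cup below 0.5 N and contact force between gun and table below 0.5 N and linear speed of gun below 0.02 m/s); the arm keeps its last pose, push and grip.
It fails at once if a bystander (bottle, tub, wrench or screwdriver) is moved more than 30 mm (distance of any of lube, tub, wrench, screwdriver from where it was at the start of the episode above 0.03 m).
It also fails if it takes over 35 s, if anything falls off the work surface, if the arm or the gripper's body presses on something with over 40 N, if the wrist force passes 120 N, or if a joint passes its speed limit or range.

## Robot

A 6-joint arm with a two-finger parallel gripper is mounted at the origin on the work surface. World frame = base frame: x ahead of the robot, y to its left, z up, the work surface at z = 0. Lengths are in mm, angles in degrees, forces in N, time in s.
With the tool pointing down it reaches from about 350 to 850 mm from the base axis. Payload 8.1 kg.
Tool frame: the origin (TCP) lies midway between the tips of the shut fingers; the grasp point (between the pads) lies 19 mm behind it (r.grasp_offset is the distance from the TCP to the grasp point, in mm); z points along the fingers, x is the direction in which the jaws open and shut, and the axes are right-handed (so a half turn about z gives the same grasp; the last joint's range is limited). The gripper opens to 85 mm and grips with 20 to 120 N. Pads are 22 mm wide; open, the fingers measure 114 mm over their backs; the gripper's body (76 mm by 85 mm) begins 54 mm behind the grasp point. The pads swing forward as they close: fully open they stand 13 mm farther back than shut.
Start: joints at [66.326, 7.471, 85.268, -0, 87.261, -4.893], TCP at [193.155, 568.064, 231.292] pointing down, gripper open.
Joint ranges: [-169.43, 169.43], [-51.17, 129.36], [1.28, 143.12], [-76.62, 256.62], [0, 156.53], [-152.29, 152.29]. Speed limits (degrees/s): [136.94, 136.94, 159.86, 180, 180, 180].

## Interface

Orientations are given as [roll, pitch, yaw] about the fixed x, y, z axes, in that order (R = Rz(yaw) Ry(pitch) Rx(roll)).
In Python, from bench import r, optics, hand_in gives the robot as it stands.
- The arm moves only by the shell command python3 -m pendant 'ROWS' [FORCE]. ROWS is JSON, a list of rows, each a list of 5 numbers: the opening, from 0 (shut) to 1 (fully open), then the shift along the tool's x, y, z in mm, then the turn about the tool's z in degrees. A call has 1 to 10 rows; each row shifts and turns the commanded pose from where the row before left it, along the tool's axes as they then stand; what a row does not reach is not made up. A row lasts 1/10 s, in which the tool goes at most 50 mm and 8.59 degrees, less where a joint would pass 70% of its speed; a pose out of reach is approached as far as the arm can. A call with a gripper value outside its range is refused whole. The fingers move at their own pace and stop on an object; FORCE is the grip in N (left out, the last holds). Time passes only in rows, so rows that do not move let the fingers close. It gives the time, the measured TCP pose, the force and the opening at its end, in the units of the state.
- r.sense(): the state, without advancing time (a new reading comes with each control period).
- optics.snapshot(name): name is "scene" or "top" or "wrist"; returns (picture, depth): 384x512x3 uint8, blue, green, red; 384x512 float32, mm along the optical axis (not along the pixel's ray), 0 where there is no reading.
- optics.camera_params(name): a dict with "camera_matrix" (3x3 intrinsics, pixels), "eye" and "orientation" of the camera in the world. Camera axes: x right, y down, z forward; pixel columns grow to the right and rows downward; lengths in mm; the calibration is good to about 2 mm. A picture is of the moment at which its call begins: read the wrist's pose just before it. camera_params takes no time and is no camera call; for the wrist camera it gives the pose at the moment of the call.
- hand_in(): hands the job in, once; it reports no verdict.
Trained networks look in the newest picture that a camera, given by its name, has taken for a name from the list of things; names that differ only in an ending like _2 or _b are one class to them, and where a whole thing is asked for, a point or a joint stands for the part that bears it (a point fixed in the world has none). Each returns a list of dicts, best first, with "score" (0 to 1); they miss things now and then, are a little off and sometimes report something else, mostly with a low value. They report only what shows in the picture. A call takes as long as a camera call. They do not tell look-alikes from the thing itself.
- optics.search_frame(camera, query): "at" ([x, y, z] in mm, in world coordinates, good to about 4 mm: the middle of the surface that is visible of it).
The state is a dict: "time": time; "joint_pos": joint angles; "qd": joint speeds; "joint_efforts": joint torques, N m; "tool_pos": TCP position; "tcp_rot": TCP orientation; "ft_force": force on the tool from outside, world axes, zero at the start; "wrist_torque": the same for the moment, N m; "finger_gap": finger opening in mm.
Only numpy, scipy, OpenCV 4.12 (cv2) and the standard library are available. Lean on these libraries where they do the work, as an engineer would, in place of code of your own. Each camera call takes 0.05 s, during which the arm holds its last target. There are 200 camera calls.

## Working session

There is one attempt and no reset: what is moved stays moved. The work goes in short steps, Python scripts to look and compute and a shell command to move; the robot and the scene stay as the last step left them, time stands still between calls to the robot, and variables do not carry over. Pictures are saved under pics/ and viewed, about 8 in all and at most 12, crops included, and the job is handed in when it is done.

```bash
ls; mkdir -p pics
cat > h.py <<'E'
import numpy as np, cv2
from bench import r, optics, hand_in
from scipy.spatial.transform import Rotation as Ro
def R_of(o):
    o=np.array(o,float)
    return o if o.shape==(3,3) else Ro.from_euler('xyz',o,degrees=True).as_matrix()
def cloud(name,d,P=None):
    P=P or optics.camera_params(name); K=np.array(P['camera_matrix'])
    v,u=np.mgrid[:d.shape[0],:d.shape[1]]
    c=np.stack([(u-K[0,2])/K[0,0]*d,(v-K[1,2])/K[1,1]*d,d],-1)
    return c@R_of(P['orientation']).T+np.array(P['eye'])
def proj(P,X):
    K=np.array(P['camera_matrix']); c=(np.array(X)-P['eye'])@R_of(P['orientation']); p=c@K.T
    return p[...,:2]/p[...,2:]
E
python3 - <<'E'
from h import *
ims=[]
for n in ["scene","top"]:
    P=optics.camera_params(n); print(n,P['eye'],P['orientation'],np.array(P['camera_matrix'])[[0,0,1],[0,2,2]])
    im,d=optics.snapshot(n); np.savez(f'{n}.npz',im=im,d=d); ims.append(im)
    for q in ["gun_grip","coupler_mouth","nipple_seat","cup_rim","lube","tub","wrench","screwdriver"]:
        for o in optics.search_frame(n,q): print(n,q,np.round(o['at']),round(o['score'],2),np.round(proj(P,o['at'])))
cv2.imwrite('pics/a1.png',cv2.resize(ims[0],(800,600))); cv2.imwrite('pics/a2.png',cv2.resize(ims[1],(800,600)))
print(r.sense())
E
```

```text
pics
scene [1082.66477615  294.69217324 1035.39134009] [-147.03792175    0.26666133  118.96584665] [414.93326142 257.12772188 201.34732736]
scene gun_grip [ 631. -138.  157.] 0.65 [197. 190.]
scene nipple_seat [579. 192. 113.] 0.94 [320. 237.]
scene nipple_seat [413. 148.  84.] 0.58 [329. 189.]
scene nipple_seat [771. 402. 183.] 0.58 [381. 340.]
scene cup_rim [ 776. -135.   34.] 0.96 [173. 256.]
scene cup_rim [ 521. -178.   20.] 0.77 [212. 184.]
scene cup_rim [ 636. -125.    5.] 0.75 [206. 223.]
scene cup_rim [577. 373.  76.] 0.65 [386. 275.]
scene lube [576. 378.  72.] 0.88 [388. 276.]
scene tub [766.  25.  53.] 0.89 [226. 278.]
scene tub [ 631. -135.  156.] 0.19 [198. 191.]
scene wrench [446.  -0.   8.] 0.86 [276. 192.]
scene screwdriver [769.  27.  57.] 0.57 [226. 278.]
scene screwdriver [ 440. -381.   26.] 0.52 [171. 140.]
top [ 362.86792339  -28.60522567 1594.38056384] [-172.37648179    0.36302121  -90.53777173] [471.67459237 259.60141293 191.90135567]
top gun_grip [ 618. -141.  171.] 0.52 [299. 171.]
top nipple_seat [564. 185. 120.] 0.91 [194. 191.]
top nipple_seat [400. 143.  
[... 369 characters left out ...]
. -386.   23.] 0.5 [370. 234.]
{'time': 0.9, 'joint_pos': array([ 6.63251430e+01,  7.46981555e+00,  8.52664339e+01,  9.13889265e-04,
        8.72623545e+01, -4.89193517e+00]), 'qd': array([ 0.03138513,  0.05311334,  0.03107225, -0.00405616, -0.07744737,
        0.05219891]), 'joint_efforts': array([ 1.39554933e-03, -5.69318819e+01, -5.00865054e+01,  5.59524847e-05,
        1.10287936e-03,  4.47306047e-05]), 'tool_pos': array([193.15658292, 568.06983119, 231.31942369]), 'tcp_rot': array([-1.79999210e+02, -1.46887264e-03,  7.12170345e+01]), 'ft_force': array([ 0.19255422, -0.53243776,  0.09812324]), 'wrist_torque': array([-0.00947315,  0.00777983, -0.05709847]), 'finger_gap': 85.1872067015908}
```

View pics/a1.png

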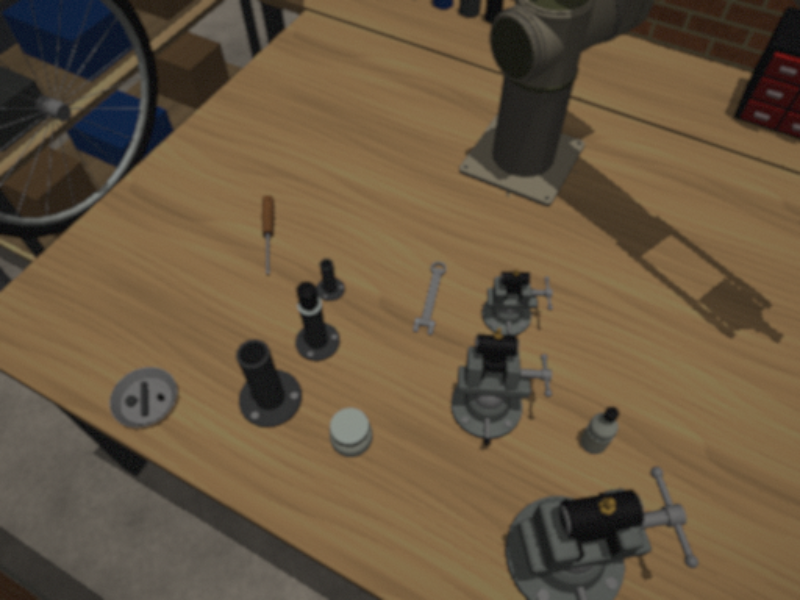

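View pics/a2.png

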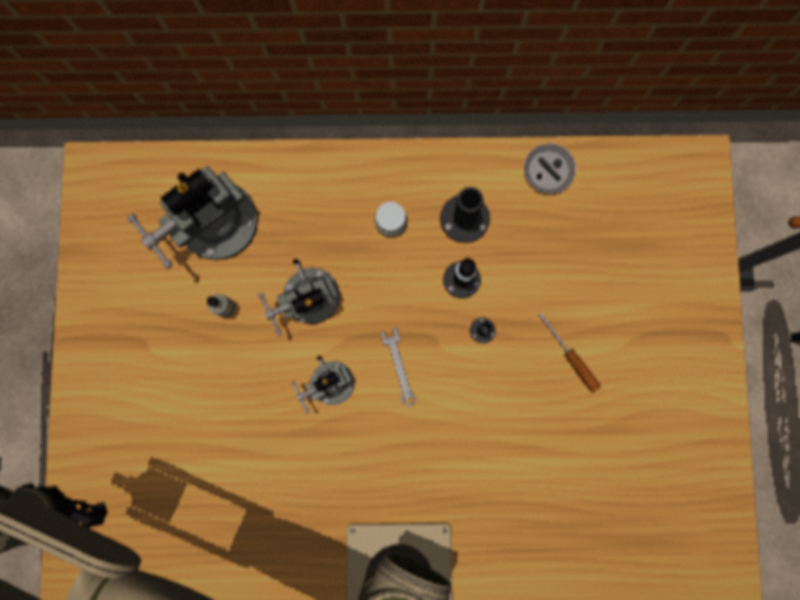

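Run:
```python
from h import *
s=r.sense(); P=optics.camera_params('wrist'); T=R_of(s['tcp_rot'])
print('cam in tool',np.round(T.T@(np.array(P['eye'])-s['tool_pos']),1)); print(np.round(T.T@R_of(P['orientation']),3)); print(np.array(P['camera_matrix'])[[0,0,1],[0,2,2]], r.grasp_offset)
for n in ['scene','top']:
    z=np.load(n+'.npz'); C=cloud(n,z['d']); 
    m=(abs(C[...,0]-620)<200)&(abs(C[...,1]-0)<300)&(abs(C[...,2])<8); print(n,'table z',np.median(C[...,2][m]))
    m=(np.hypot(C[...,0]-622,C[...,1]+138)<40)&(C[...,2]>140); print('gun top',np.round(C[m].mean(0),1),np.round(C[m].max(0)),np.round(C[m].min(0)),m.sum())
    m=(np.hypot(C[...,0]-572,C[...,1]-188)<60)&(C[...,2]>85); print('vise top',np.round(C[m].mean(0),1),np.round(C[m].max(0)),np.round(C[m].min(0)),m.sum())
```

```text
cam in tool [  -1.  -67. -143.]
[[ 1.    -0.001 -0.   ]
 [ 0.001  0.965  0.264]
 [ 0.    -0.264  0.965]]
[272.26781838 255.38454283 190.19899518] 18.700000000000003
scene table z -0.03158256473716392
gun top [ 629.6 -137.8  164.6] [ 643. -124.  178.] [ 609. -157.  140.] 191
vise top [579.6 183.7 127.4] [619. 247. 185.] [537. 129.  85.] 1266
top table z -0.3673134853083866
gun top [ 619.6 -141.   168. ] [ 636. -126.  179.] [ 605. -159.  141.] 108
vise top [567.5 180.  134.7] [617. 246. 188.] [531. 129.  85.] 533
```

```bash
python3 -m pendant '[[1,-20,39,-1.6,0],[1,-20,39,-1.6,0],[1,-20,39,-1.6,0],[1,-20,39,-1.6,0],[1,-20,39,-1.6,0],[1,-20,39,-1.6,0],[1,-20,39,-1.6,0],[1,-20,39,-1.6,0],[1,-20,39,-1.6,0],[1,-20,39,-1.6,0]]' && python3 -m pendant '[[1,-20,39,-1.6,0],[1,-20,39,-1.6,0],[1,0,0,0,-6.3],[1,0,0,0,-6.3],[1,0,0,0,-6.2],[1,0,0,0,0]]'
cat >> h.py <<'E'
def look(name,fn,qs=()):
    P=optics.camera_params(name); im,d=optics.snapshot(name); np.savez(fn+'.npz',im=im,d=d,K=P['camera_matrix'],eye=P['eye'],ori=P['orientation'])
    for q in qs:
        for o in optics.search_frame(name,q): print(q,np.round(o['at'],1),round(o['score'],2),np.round(proj(P,o['at'])))
    return im,d,P
def crop(im,fn,u0,v0,u1,v1,s):
    cv2.imwrite(f'pics/{fn}.png',cv2.resize(im[v0:v1,u0:u1],None,fx=s,fy=s,interpolation=cv2.INTER_CUBIC))
E
python3 - <<'E'
from h import *
im,d,P=look('wrist','w1',['nipple_seat'])
cv2.imwrite('pics/w1.png',cv2.resize(im,(800,600))); print(P['eye'])
E
```

```text
time: 1.9
tool_pos: [499.1, 251.7, 247.6]
tcp_rot: [180.0, -0.0, 71.2]
ft_force: [0.3, 0.9, 0.6]
finger_gap: 85.4
time: 2.5
tool_pos: [559.1, 190.0, 250.4]
tcp_rot: [-180.0, 0.0, 90.1]
ft_force: [0.1, 0.7, -0.5]
finger_gap: 85.6
nipple_seat [558.1 193.1 131.7] 0.93 [259. 185.]
nipple_seat [755.5 380.5 156.3] 0.72 [430. 365.]
nipple_seat [410.4 144.3 100.5] 0.57 [209.  28.]
[491.74934467 188.99355408 393.44839343]
```

View pics/w1.png

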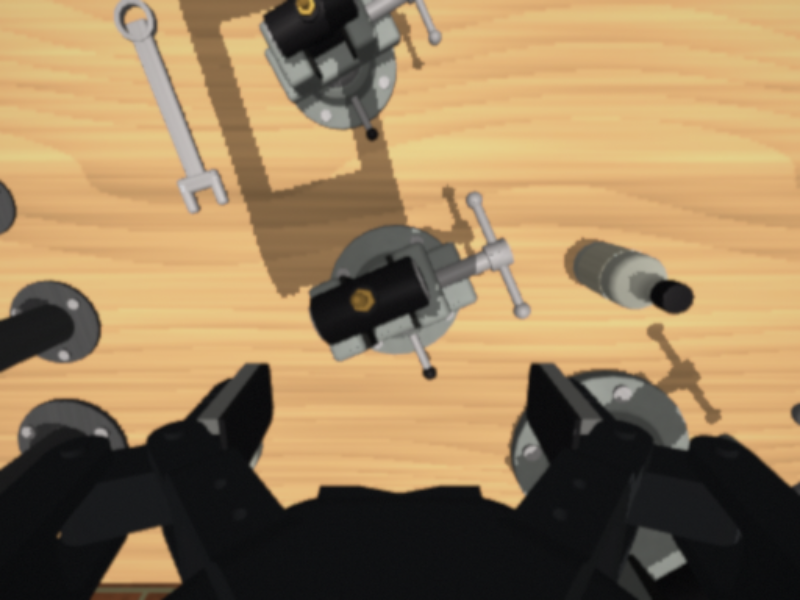

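```bash
cat > nip.py <<'E'
from h import *
from scipy.optimize import least_squares
def nip(fn,c0,rad=45,zmin=100):
    z=np.load(fn+'.npz'); im,d=z['im'],z['d']; P=dict(camera_matrix=z['K'],eye=z['eye'],orientation=z['ori'])
    C=cloud('x',d,P); hsv=cv2.cvtColor(im,cv2.COLOR_BGR2HSV)
    near=(np.linalg.norm(C-c0,axis=-1)<rad)&(C[...,2]>zmin)&(d>0)
    br=near&(hsv[...,1]>110)&(hsv[...,2]>70); dk=near&(im.max(-1)<60)&~cv2.dilate(br.astype(np.uint8),np.ones((5,5))).astype(bool)
    X=C[dk]; B=C[br]; print('shell px',len(X),'brass px',len(B),'brass mean',B.mean(0).round(1),'px',np.argwhere(br).mean(0)[::-1].round(1))
    m=X.mean(0)
    def f(p):
        a=np.array([p[0],1,p[1]]); a/=np.linalg.norm(a); c=np.array([p[2],m[1],p[3]]); q=X-c
        return np.linalg.norm(q-np.outer(q@a,a),axis=1)-16
    s=least_squares(f,[.2,0,m[0],m[2]-12],loss='soft_l1',f_scale=.7)
    p=s.x; a=np.array([p[0],1,p[1]]); a/=np.linalg.norm(a); c=np.array([p[2],m[1],p[3]])
    t=(X-c)@a; mid=c+a*(np.percentile(t,1)+np.percentile(t,99))/2
    print('axis',a.round(3),'mid',mid.round(1),'span',np.percentile(t,[1,99]).round(1),'rms',np.sqrt(np.mean(f(p)**2)).round(2))
    q=B-c; ta=q@a; rad_=q-np.outer(ta,a); rr=np.linalg.norm(rad_,axis=1)
    print('brass along',np.median(ta).round(1),'radial pct',np.percentile(rr,[2,10,50,90,98]).round(1))
    for lo,hi in [(0,99),(20,99),(26,99)]:
        k=(rr>lo)
        if k.sum()>3:
            n=rad_[k].mean(0); n/=np.linalg.norm(n); print(lo,k.sum(),'dir',n.round(3),'tilt',np.degrees(np.arccos(n[2])).round(1),'az',np.degrees(np.arctan2(n[1],n[0])).round(1),'mean pt',B[k].mean(0).round(1))
    return im,br,dk
if __name__=='__main__':
    import sys
    im,br,dk=nip(sys.argv[1],np.array(eval(sys.argv[2])))
    o=im.copy(); o[dk]=(255,0,0); o[br]=(0,0,255); cv2.imwrite('pics/seg_%s.png'%sys.argv[1],o)
E
python3 nip.py w1 '[558,190,140]'
```

```text
shell px 1736 brass px 94 brass mean [553.4 170.9 173. ] px [233.8 191.8]
axis [-0.407  0.913  0.002] mid [557.1 178.  152.5] span [-25.7  23.7] rms 5.24
brass along -5.1 radial pct [18.4 19.2 22.1 23.2 24.3]
0 94 dir [-0.264 -0.12   0.957] tilt 16.8 az -155.6 mean pt [553.4 170.9 173. ]
20 79 dir [-0.242 -0.11   0.964] tilt 15.4 az -155.6 mean pt [553.7 171.1 173.7]
```

```bash
python3 -m pendant '[[1,0,-30,20,0],[1,-10,-30,25,0],[1,0,0,0,0]]'
python3 - <<'E'
import re
s=open('nip.py').read()
s=s.replace("    s=least_squares(f,[.2,0,m[0],m[2]-12],loss='soft_l1',f_scale=.7)\n    p=s.x;","""    p=np.array([-.27,0,m[0],m[2]-12])
    for tol in (12,6,4,3,2,2,2):
        X=C[dk]; X=X[abs(f(p))<tol]; p=least_squares(f,p,loss='soft_l1',f_scale=.7).x
    print('kept',len(X))
   """)
open('nip.py','w').write(s)
from h import *
im,d,P=look('wrist','w2'); print(P['eye'])
E
python3 nip.py w1 '[553,172,160]'; python3 nip.py w2 '[553,172,160]'
python3 - <<'E'
import cv2,numpy as np
ims=[]
for f in ['w1','w2']:
    a=np.load(f+'.npz')['im']; b=cv2.imread(f'pics/seg_{f}.png')
    v0=130 if f=='w1' else 200
    ims.append(np.hstack([cv2.resize(x[v0:v0+120,170:300],None,fx=3,fy=3/1.3,interpolation=cv2.INTER_CUBIC) for x in (a,b)]))
cv2.imwrite('pics/s12.png',np.vstack(ims))
E
```

```text
time: 2.9
tool_pos: [491.4, 178.6, 197.9]
tcp_rot: [-179.2, 0.2, 89.9]
ft_force: [-0.6, -0.1, -0.0]
finger_gap: 85.5
[426.04411669 178.34240509 341.80807061]
shell px 2077 brass px 177 brass mean [552.8 168.4 177.3] px [230.4 192.4]
kept 2036
axis [-0.403  0.915 -0.001] mid [559.5 172.4 152.6] span [-30.7  30.5] rms 0.56
brass along 0.5 radial pct [15.6 19.1 22.8 34.7 35.8]
0 177 dir [-0.272 -0.118  0.955] tilt 17.3 az -156.5 mean pt [552.8 168.4 177.3]
20 154 dir [-0.264 -0.115  0.958] tilt 16.7 az -156.5 mean pt [552.  169.6 179. ]
26 75 dir [-0.28  -0.122  0.952] tilt 17.8 az -156.5 mean pt [550.2 168.1 184.4]
shell px 2518 brass px 322 brass mean [552.5 170.1 174.6] px [245.  303.5]
kept 2336
axis [-0.404  0.915 -0.007] mid [559.4 172.7 152.7] span [-30.5  29.8] rms 0.6
brass along 0.2 radial pct [15.6 16.  22.3 33.9 35.5]
0 322 dir [-0.296 -0.123  0.947] tilt 18.7 az -157.4 mean pt [552.5 170.1 174.6]
20 241 dir [-0.337 -0.141  0.931] tilt 21.4 az -157.3 mean pt [550.5 169.  177.4]
26 97 dir [-0.322 -0.134  0.937] tilt 20.4 az -157.3 mean pt [548.9 167.9 183.8]
```

View pics/s12.png

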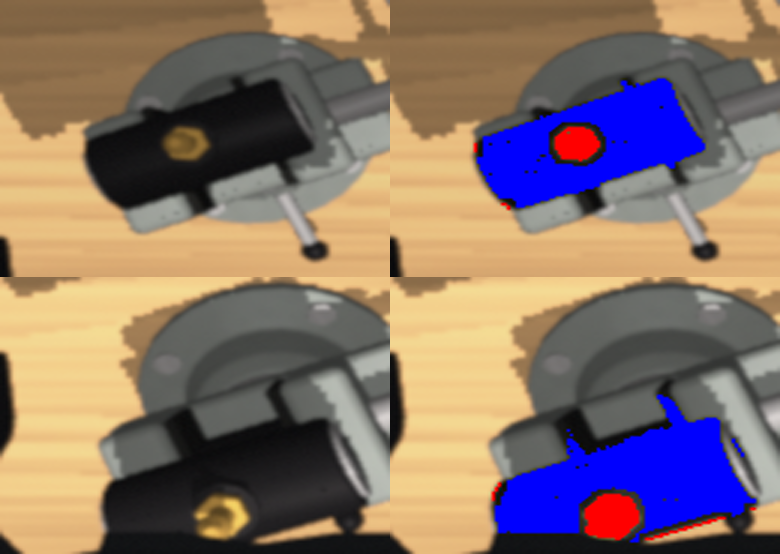

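Run:
```python
from h import *
a=np.array([-.4035,.915,-.004]); a/=np.linalg.norm(a); c=np.array([559.45,172.55,152.65])
e1=np.array([0,0,1.])-a*a[2]; e1/=np.linalg.norm(e1); e2=np.cross(a,e1)
print('e2',e2.round(3))
for fn in ['w1','w2']:
    z=np.load(fn+'.npz'); C=cloud('x',z['d'],dict(camera_matrix=z['K'],eye=z['eye'],orientation=z['ori']))-c
    t=C@a; x=C@e2; y=C@e1; rr=np.hypot(x,y); th=np.degrees(np.arctan2(x,y))
    for lo,hi in [(17.5,24),(24,30),(30,34),(33,38)]:
        m=(abs(t)<9)&(rr>lo)&(rr<hi)&(abs(th)<60)&(z['d']>0)
        print(fn,lo,m.sum(),'th mean/med/min/max',th[m].mean().round(1),np.median(th[m]).round(1),th[m].min().round(1),th[m].max().round(1),'t',t[m].mean().round(1),'x',x[m].mean().round(1), 'rmax',rr[m].max().round(1))
```

```text
e2 [0.915 0.403 0.   ]
w1 17.5 214 th mean/med/min/max -15.9 -12.5 -43.8 14.5 t 0.4 x -5.3 rmax 23.5
w1 24 3 th mean/med/min/max -14.6 -14.0 -17.6 -12.2 t 1.2 x -6.1 rmax 24.4
w1 30 45 th mean/med/min/max -17.8 -17.5 -24.8 -11.4 t -0.5 x -9.9 rmax 34.0
w1 33 48 th mean/med/min/max -18.0 -18.2 -24.4 -12.0 t -0.7 x -10.6 rmax 36.5
w2 17.5 317 th mean/med/min/max -23.4 -25.8 -56.5 12.3 t 0.6 x -7.8 rmax 24.0
w2 24 11 th mean/med/min/max -21.3 -21.5 -24.9 -16.4 t 0.5 x -9.0 rmax 26.4
w2 30 64 th mean/med/min/max -20.7 -21.4 -25.9 -12.3 t 0.2 x -11.5 rmax 34.0
w2 33 55 th mean/med/min/max -20.2 -20.3 -24.5 -16.3 t -0.4 x -11.9 rmax 36.6
```

```bash
python3 -m pendant '[[1,-20,0,-40,0],[1,-44,16,-8,0],[1,-44,17,0,-3],[1,-44,17,0,0],[1,-44,17,0,0],[1,-44,17,0,0],[1,-44,17,0,0],[1,-44,17,0,0],[1,0,0,0,-7],[1,0,0,0,-7]]' && python3 -m pendant '[[1,0,0,0,-6.8],[1,0,0,0,0]]'
python3 - <<'E'
from h import *
im,d,P=look('wrist','g1',['gun_grip','cup_rim'])
cv2.imwrite('pics/g1.png',cv2.resize(im,(640,480))); print(P['eye'])
C=cloud('w',d,P); m=(np.hypot(C[...,0]-615,C[...,1]+142)<30)&(C[...,2]>135)&(d>0); X=C[m]
print(m.sum(),X.max(0),np.percentile(X[:,2],[50,80,90,95]).round(1))
t=X[X[:,2]>np.percentile(X[:,2],97)-3]; print('top disc',len(t),t.mean(0),t.min(0),t.max(0))
E
```

```text
time: 3.95
tool_pos: [630.1, -145.4, 254.3]
tcp_rot: [179.9, 0.1, 107.0]
ft_force: [-0.2, 1.2, -0.2]
finger_gap: 85.6
time: 4.15
tool_pos: [629.8, -143.7, 254.9]
tcp_rot: [179.9, 0.1, 113.8]
ft_force: [0.6, 0.5, -0.0]
finger_gap: 85.2
gun_grip [ 619.5 -149.2  168.4] 0.88 [255. 182.]
cup_rim [ 744.8 -150.9   88.5] 0.86 [214. 255.]
cup_rim [ 605.1 -154.2    2.2] 0.66 [256. 145.]
[ 567.84629994 -171.3618056   397.80820508]
18330 [ 640.77145954 -112.74705887  359.01622859] [345.2 353.5 356.3 357.5]
top disc 2703 [ 611.09814732 -151.78401338  356.93132352] [ 601.54641835 -171.6357254   355.0227274 ] [ 622.74217184 -130.01982162  359.01622859]
```

View pics/g1.png

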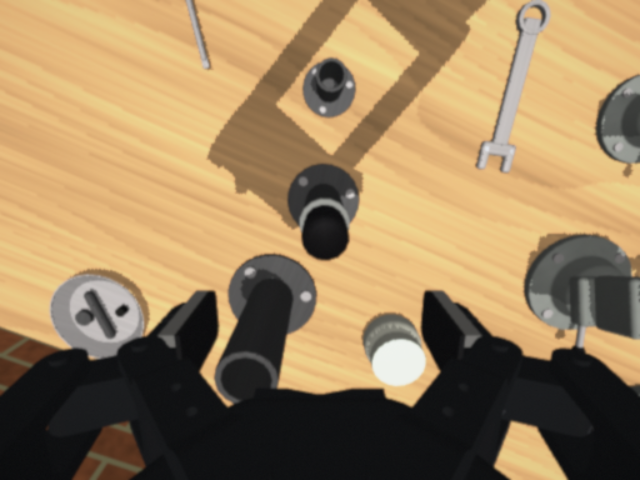

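Run:
```python
from h import *
from scipy.optimize import least_squares
z=np.load('g1.npz'); d=z['d']; C=cloud('w',d,dict(camera_matrix=z['K'],eye=z['eye'],orientation=z['ori']))
m=(np.hypot(C[...,0]-617,C[...,1]+148)<35)&(C[...,2]>100)&(C[...,2]<200)&(d>0); X=C[m]
top=np.percentile(X[:,2],90); print(len(X),np.percentile(X[:,2],[5,50,90,99]).round(1))
t=X[X[:,2]>top-2.5]; (c,r0)=cv2.minEnclosingCircle(t[:,:2].astype(np.float32)); print('top disc',len(t),t.mean(0).round(1),t.min(0).round(1),t.max(0).round(1),c,r0)
s=X[(X[:,2]>132)&(X[:,2]<168)]; f=lambda p:np.hypot(s[:,0]-p[0],s[:,1]-p[1])-17
ss=s[abs(f([*c]))<2.5]; s=ss
q=least_squares(f,c,loss='soft_l1',f_scale=.5).x; print('side',len(s),q.round(1),np.abs(f(q)).mean().round(2))
S=r.sense(); R=R_of(S['tcp_rot']); print('shift tool to grip', (R.T@(np.array([q[0],q[1],150.])-S['tool_pos'])).round(1), (R.T@(np.array([*t.mean(0)[:2],150.])-S['tool_pos'])).round(1), S['joint_pos'].round(0))
```

```text
1694 [126.2 171.7 173.8 174.6]
top disc 900 [ 623.6 -143.1  173. ] [ 609.  -157.8  171.3] [ 639.2 -127.9  175.1] (624.04345703125, -142.6988983154297) 15.318212509155273
side 222 [ 624.5 -142.5] 0.18
shift tool to grip [  2.6  -4.2 104.3] [  2.4  -5.2 104.3] [ -17.   14.   76.    0.   90. -131.]
```

```bash
python3 -m pendant '[[1,2.5,-4.7,10,0],[1,0,0,42,0],[1,0,0,40,0],[1,0,0,25,0],[1,0,0,7,0],[0.2,0,0,0,0],[0.2,0,0,0,0],[0.2,0,0,0,0],[0.2,0,0,0,0],[0.2,0,0,0,0]]' 30 && python3 -m pendant '[[0.2,0,0,0,0],[0.2,0,0,0,0]]'
```

```text
time: 5.3
tool_pos: [624.6, -143.0, 132.0]
tcp_rot: [179.8, 0.1, 113.8]
ft_force: [-1.5, 0.2, 7.1]
finger_gap: 33.4
time: 5.5
tool_pos: [624.5, -143.0, 132.0]
tcp_rot: [179.8, 0.1, 113.8]
ft_force: [-0.7, 1.8, 6.2]
finger_gap: 33.0
```

```bash
python3 -m pendant '[[0,0,0,-10,0],[0,0,0,-30,0],[0,0,0,-30,0],[0,0,0,-20,0],[0,0,0,-6,0],[0,0,-6,0,0],[0,0,-8,0,0],[0,0,-9,0.5,0],[0,0,0,0,0]]' 30
python3 - <<'E'
from h import *
im,d,P=look('scene','s3'); u,v=proj(P,[600,-150,170]).astype(int)
crop(im,'s3',u-60,v-60,u+60,v+70,4)
E
```

```text
time: 6.4
tool_pos: [600.5, -152.3, 223.5]
tcp_rot: [-179.9, -0.1, 113.8]
ft_force: [1.9, 0.3, -4.3]
finger_gap: 33.6
```

View pics/s3.png

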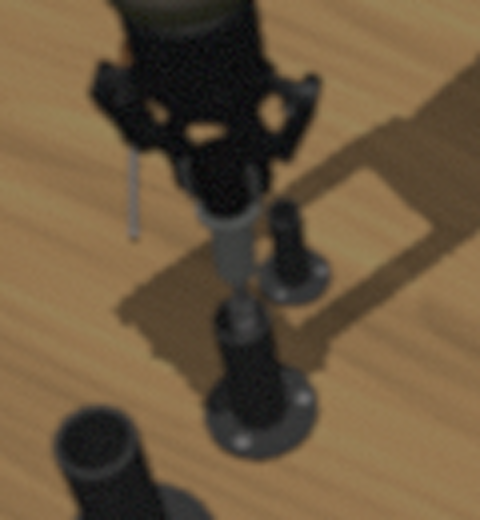

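```bash
python3 -m pendant '[[0,0,-7,0.8,0],[0,0,-7,1.2,0],[0,0,-7.5,1.3,0],[0,0,0,0,0]]' 30
python3 - <<'E'
from h import *
S=r.sense(); print(S['ft_force'],S['wrist_torque'])
im,d,P=look('scene','s4',['gun_grip','coupler_mouth']); 
im2,d2,P2=look('wrist','g2',['gun_grip'])
C=cloud('s',d,P); t=S['tool_pos']
for zlo in range(115,230,8):
    m=(np.hypot(C[...,0]-t[0]-18,C[...,1]-t[1]-6)<40)&(C[...,2]>zlo)&(C[...,2]<zlo+8)&(d>0); X=C[m]
    if len(X): print(zlo,len(X),X.mean(0).round(1),X.min(0).round(0)[:2],X.max(0).round(0)[:2])
cv2.imwrite('pics/g2.png',cv2.resize(im2,(640,480)))
E
```

```text
time: 6.85
tool_pos: [581.6, -160.9, 221.5]
tcp_rot: [-180.0, -0.0, 113.8]
ft_force: [2.0, 1.7, -3.9]
finger_gap: 33.5
[ 2.03880047  1.68553396 -3.89664531] [ 0.41916934 -0.44097506 -0.02300791]
gun_grip [ 598.9 -150.7  218.2] 0.8 [196. 165.]
gun_grip [578.6 372.2  74.7] 0.75 [385. 276.]
coupler_mouth [ 622.8 -138.9  124.1] 0.58 [200. 195.]
gun_grip [ 579.9 -166.1  255.2] 0.56 [248. 262.]
115 49 [ 622.3 -142.6  119.5] [ 606. -160.] [ 639. -124.]
123 24 [ 622.7 -141.9  126.6] [ 609. -159.] [ 634. -129.]
131 22 [ 618.7 -144.3  134.9] [ 610. -153.] [ 625. -138.]
139 9 [ 617.5 -144.8  143. ] [ 614. -148.] [ 624. -143.]
147 6 [ 614.5 -146.3  151.1] [ 612. -152.] [ 617. -142.]
155 7 [ 615.2 -146.1  160.1] [ 609. -157.] [ 619. -138.]
163 19 [ 614.4 -142.5  167.9] [ 603. -155.] [ 621. -137.]
171 28 [ 612.5 -145.1  174.3] [ 600. -160.] [ 620. -137.]
179 31 [ 609.4 -146.2  183.5] [ 595. -161.] [ 617. -139.]
187 25 [ 607.7 -146.5  191.1] [ 592. -160.] [ 615. -140.]
195 29 [ 606.5 -147.9  199.1] [ 597. -165.] [ 614. -140.]
203 26 [ 604.3 -148.9  206.6] [ 594. -165.] [ 611. -141.]
211 23 [ 596.7 -151.7  216.3] [ 577. -173.] [ 612. -136.]
219 60 [ 602.2 -148.7  222.5] [ 575. -170.] [ 613. -137.]
227 51 [ 596.7 -153.6  230.8] [ 575. -184.] [ 608. -133.]
```

View pics/g2.png

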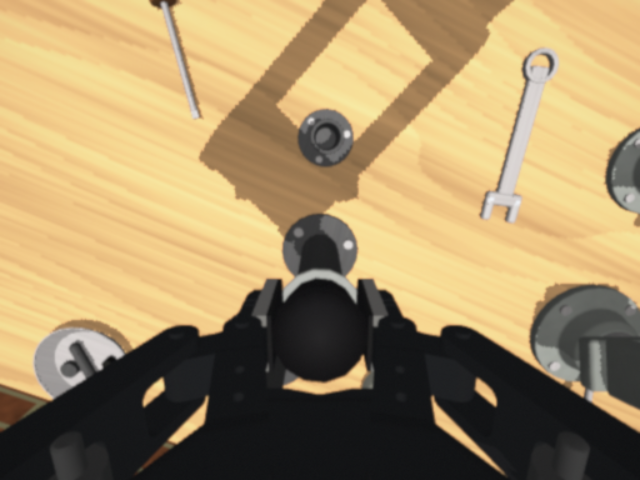

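```bash
cat > tilt.py <<'E'
from h import *
def captop(fn,tcp,yaw):
    z=np.load(fn+'.npz'); d=z['d']; im=z['im']; C=cloud('w',d,dict(camera_matrix=z['K'],eye=z['eye'],orientation=z['ori']))
    c=np.array([*tcp[:2],tcp[2]+42]); e2=np.array([np.sin(yaw),-np.cos(yaw),0]); a=np.array([np.cos(yaw),np.sin(yaw),0])
    q=C-c; L=q@e2; A=q@a
    m=(abs(A)<13)&(abs(L+8)<22)&(abs(q[...,2])<16)&(d>0)&(im.max(-1)<70); X=np.c_[L[m],A[m],q[...,2][m]]
    k=np.ones(len(X),bool)
    for tol in (6,3,1.5,1.5):
        p=np.linalg.lstsq(np.c_[X[k,:2],np.ones(k.sum())],X[k,2],rcond=None)[0]
        k=abs(X[:,:2]@p[:2]+p[2]-X[:,2])<tol
    n=np.array([-p[0],-p[1],1]); n/=np.linalg.norm(n)
    print('cap top',k.sum(),len(X),'normal (e2,a,z)',n.round(3),'tilt in e2',np.degrees(np.arctan2(-n[0],n[2])).round(1),'in a',np.degrees(np.arctan2(n[1],n[2])).round(1),'L range',np.percentile(X[k,0],[1,99]).round(1),'centre',(c+e2*X[k,0].mean()+a*X[k,1].mean()+[0,0,X[k,2].mean()]).round(1))
if __name__=='__main__':
    import sys
    captop(sys.argv[1],np.array(eval(sys.argv[2])),np.radians(float(sys.argv[3])))
E
python3 tilt.py g2 '[581.6,-160.9,221.5]' 113.8
```

```text
cap top 3303 4003 normal (e2,a,z) [-0.31   0.008  0.951] tilt in e2 18.1 in a 0.5 L range [-16.9   9.5] centre [ 578.  -162.8  261.3]
```

```bash
python3 -m pendant '[[0,0,0,-15,0],[0,0,0,-30,0],[0,0,0,-35,0],[0,0,0,-21,0],[0,15,2,0,0],[0,35,6,0,0],[0,45,7,0,0],[0,45,7,0,0],[0,45,7,0,0],[0,45,7,0,0]]' 80 && python3 -m pendant '[[0,45,8,0,0],[0,30,5,0,0],[0,8.8,2.4,0,0],[0,0,0,0,0],[0,0,0,0,0]]'
python3 - <<'E'
from h import *
S=r.sense(); print(S['tool_pos'],S['tcp_rot'])
im,d,P=look('wrist','n1'); cv2.imwrite('pics/n1.png',cv2.resize(im,(640,480)))
look('scene','s5')
from tilt import captop
captop('n1',S['tool_pos'],np.radians(113.8))
t=S['tool_pos']; z=np.load('s5.npz'); C=cloud('s',z['d'],dict(camera_matrix=z['K'],eye=z['eye'],orientation=z['ori']))
e2=np.array([.915,.403,0])
for zlo in range(195,310,8):
    m=(np.hypot(C[...,0]-t[0]-18,C[...,1]-t[1]-6)<40)&(C[...,2]>zlo)&(C[...,2]<zlo+8)&(z['d']>0); X=C[m]
    if len(X): print(zlo,len(X),X.mean(0).round(1))
E
```

```text
time: 8.1
tool_pos: [520.9, 66.2, 322.1]
tcp_rot: [-179.9, -0.0, 113.8]
ft_force: [1.2, 0.0, -3.1]
finger_gap: 32.2
time: 8.6
tool_pos: [502.6, 146.6, 322.4]
tcp_rot: [-180.0, 0.0, 113.8]
ft_force: [-1.4, 0.8, -4.9]
finger_gap: 32.4
[502.60927011 146.58761919 322.37523928] [-1.79950418e+02  3.43283000e-02  1.13821663e+02]
cap top 3296 3971 normal (e2,a,z) [-0.309  0.011  0.951] tilt in e2 18.0 in a 0.6 L range [-17.5   9. ] centre [498.5 144.5 361.8]
203 9 [550.3 164.5 209.6]
211 20 [548.1 164.1 214.8]
219 21 [546.8 163.8 223. ]
227 28 [542.6 162.9 231.9]
235 22 [540.  160.9 237.9]
243 11 [536.5 160.  247.2]
251 4 [535.8 161.1 253.3]
259 15 [537.5 159.4 262.8]
267 40 [536.3 157.9 271. ]
275 30 [534.9 157.9 278.9]
283 41 [531.5 157.9 287. ]
291 34 [530.4 156.3 294.9]
299 39 [528.2 155.2 303.1]
307 23 [527.5 153.3 310.1]
```

View pics/n1.png

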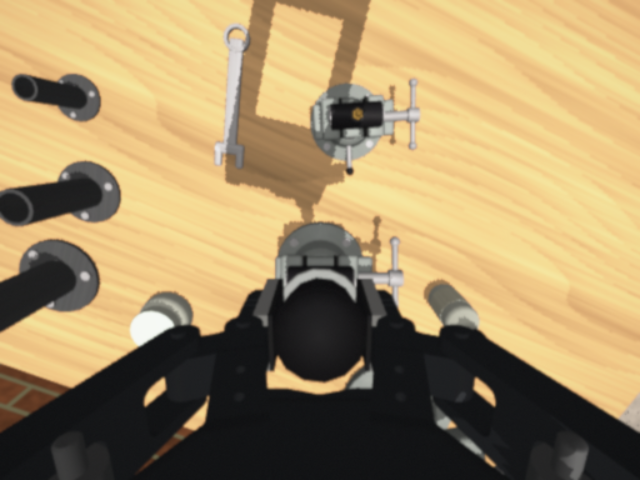

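```bash
python3 -m pendant '[[0,0.5,1,4.2,0],[0,0,2.4,7,0],[0,0,2.3,6.8,0],[0,0,0,0,0]]'
python3 - <<'E'
from h import *
S=r.sense(); print(S['tool_pos'],S['ft_force'])
im,d,P=look('scene','s6',['nipple_seat','coupler_mouth']); u,v=proj(P,[545,166,200]).astype(int); print(u,v)
crop(im,'s6',u-35,v-40,u+35,v+35,8)
E
```

```text
time: 9.1
tool_pos: [507.4, 149.6, 302.6]
tcp_rot: [-179.8, -0.0, 113.8]
ft_force: [-1.1, -0.6, -4.1]
finger_gap: 32.3
[507.36358026 149.61970445 302.64479923] [-1.07965685 -0.61843156 -4.14740192]
nipple_seat [408.9 159.6  77.3] 0.95 [333. 191.]
nipple_seat [579.7 191.1 111.9] 0.8 [320. 238.]
nipple_seat [773.  403.7 182.3] 0.66 [381. 341.]
coupler_mouth [550.4 167.9 207.1] 0.48 [321. 205.]
320 204
```

View pics/s6.png

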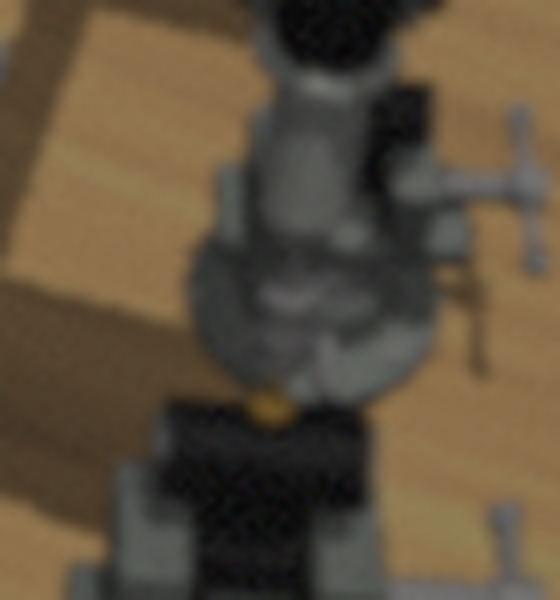

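```bash
python3 -m pendant '[[0,0,1.6,2.6,0],[0,0,0,0,0]]'; python3 -m pendant '[[0,0,1.0,2.8,0],[0,0,0,0,0]]' ;python3 - <<'E'
from h import *
look('scene','s7')
z=np.load('s7.npz'); P=dict(camera_matrix=z['K'],eye=z['eye'],orientation=z['ori']); C=cloud('s',z['d'],P); im=z['im']
e2=np.array([.915,.4035,0]);a=np.array([-.4035,.915,0]);n=np.array([-.2934,-.1292,.9472]);seat=np.array([554.3,170,169.6])
f=np.cross(a,n); q=C-seat; h=q@n; l=q@f; t=q@a
hsv=cv2.cvtColor(im,cv2.COLOR_BGR2HSV); br=(hsv[...,1]>110)
for lo in range(-2,66,5):
    m=(h>lo)&(h<=lo+5)&(abs(l)<20)&(abs(t)<16)&(z['d']>0); print(lo,m.sum(),'l',l[m].mean().round(1),'t',t[m].mean().round(1),t[m].min().round(1),t[m].max().round(1))
E
```

```text
time: 9.45
tool_pos: [509.3, 150.7, 301.9]
tcp_rot: [-180.0, -0.0, 113.8]
ft_force: [0.4, 0.5, -3.8]
finger_gap: 32.8
time: 9.65
tool_pos: [510.1, 151.0, 298.9]
tcp_rot: [-180.0, -0.0, 113.8]
ft_force: [-0.5, -0.2, -4.4]
finger_gap: 32.4
-2 20 l 5.3 t 0.5 -7.5 14.2
3 8 l 2.9 t -1.6 -5.6 4.2
8 2 l 9.3 t 0.4 -2.0 2.8
13 9 l 8.5 t 0.2 -6.9 7.7
18 13 l 8.8 t -1.5 -7.6 6.5
23 13 l 7.8 t -0.9 -8.1 8.4
28 12 l 8.4 t -1.0 -8.7 7.8
33 12 l 8.9 t -0.3 -9.0 7.4
38 19 l 6.9 t -1.6 -7.6 6.9
43 11 l 6.2 t 0.2 -5.4 6.5
48 7 l 6.2 t -0.9 -4.1 3.0
53 6 l 6.5 t -1.4 -4.7 2.5
58 4 l 8.1 t 0.2 -2.9 1.8
63 7 l 10.6 t -1.2 -7.8 5.8
```

```bash
python3 -m pendant '[[0,0,1.0,2.8,0],[0,0,0,0,0]]'; python3 -m pendant '[[0,0,1.0,2.8,0],[0,0,0,0,0]]';  python3 -m pendant '[[0,0,1.0,2.8,0],[0,0,0,0,0]]'
```

```text
time: 9.9
tool_pos: [511.0, 151.1, 296.2]
tcp_rot: [-180.0, 0.0, 113.8]
ft_force: [0.8, -2.1, -2.6]
finger_gap: 32.2
time: 10.1
tool_pos: [512.0, 151.6, 293.8]
tcp_rot: [-180.0, 0.0, 113.8]
ft_force: [-1.6, -2.6, -1.5]
finger_gap: 33.3
time: 10.3
tool_pos: [512.8, 152.3, 289.9]
tcp_rot: [-180.0, -0.0, 113.8]
ft_force: [0.8, -0.8, -3.3]
finger_gap: 32.6
```

```bash
cat > chk.py <<'E'
from h import *
import sys
from tilt import captop
fn=sys.argv[1]
S=r.sense(); print(S['tool_pos'].round(1),S['ft_force'].round(1))
im,d,P=look('scene',fn)
C=cloud('s',d,P)
a=np.array([-.4035,.915,0]);n=np.array([-.2934,-.1292,.9472]);seat=np.array([554.3,170,169.6])
f=np.cross(a,n); q=C-seat; h=q@n; l=q@f; t=q@a
for lo in range(-6,76,5):
    m=(h>lo)&(h<=lo+5)&(abs(l)<24)&(abs(t)<17)&(d>0); print(lo,m.sum(),'l',l[m].mean().round(1),'t',t[m].mean().round(1),t[m].min().round(1),t[m].max().round(1))
u,v=proj(P,[550,166,195]).astype(int); crop(im,fn,u-30,v-30,u+30,v+30,8)
look('wrist',fn+'w'); captop(fn+'w',S['tool_pos'],np.radians(113.8))
E
python3 chk.py s8
```

```text
[512.8 152.3 289.9] [ 0.8 -0.8 -3.3]
-6 52 l 5.1 t -1.0 -16.9 16.8
-1 12 l 7.0 t 0.8 -8.0 16.6
4 11 l 8.3 t -0.3 -8.2 8.4
9 13 l 7.9 t -1.9 -8.8 5.3
14 14 l 8.8 t -0.2 -7.3 7.2
19 10 l 8.0 t -1.1 -8.0 7.0
24 12 l 9.2 t -0.1 -8.3 8.4
29 18 l 6.5 t -0.8 -8.5 7.9
34 10 l 6.1 t -1.2 -6.8 5.3
39 9 l 5.6 t 0.1 -5.0 4.5
44 6 l 6.5 t 0.1 -3.4 3.8
49 4 l 5.8 t -0.3 -3.9 3.3
54 6 l 11.3 t 1.0 -4.7 7.0
59 8 l 12.8 t -4.6 -10.2 6.0
64 22 l 12.7 t -0.6 -12.8 12.9
69 20 l 12.8 t -3.3 -13.5 12.1
74 19 l 13.5 t -1.0 -13.6 11.4
cap top 3292 3985 normal (e2,a,z) [-0.309  0.008  0.951] tilt in e2 18.0 in a 0.5 L range [-17.5   8.9] centre [508.6 150.3 329.5]
```

View pics/s8.png

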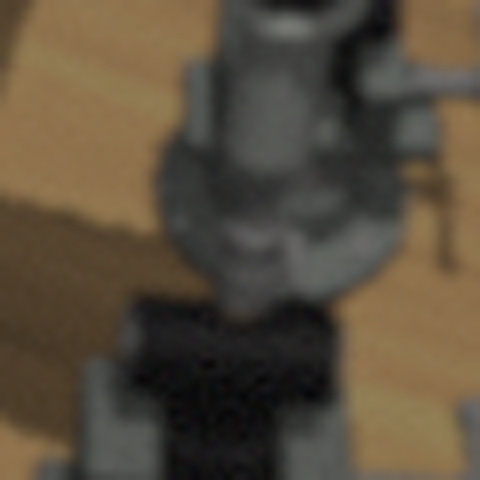

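```bash
python3 -m pendant '[[0,0,0.6,1.9,0],[0,0,0.7,1.9,0],[0,0,0,0,0]]'; python3 -m pendant '[[0,0,0.6,1.9,0],[0,0,0.7,1.9,0],[0,0,0,0,0]]';  python3 -m pendant '[[0,0,0.6,1.9,0],[0,0,0.7,1.9,0],[0,0,0,0,0]]'
```

```text
time: 10.7
tool_pos: [514.0, 152.9, 287.4]
tcp_rot: [180.0, -0.0, 113.8]
ft_force: [-3.5, -1.3, 3.2]
finger_gap: 32.6
time: 11.0
tool_pos: [515.2, 153.4, 283.5]
tcp_rot: [180.0, -0.0, 113.8]
ft_force: [-4.4, -1.1, 5.1]
finger_gap: 32.6
time: 11.3
tool_pos: [516.4, 153.9, 280.0]
tcp_rot: [180.0, -0.0, 113.8]
ft_force: [-6.4, -0.8, 6.7]
finger_gap: 32.5
```

```bash
python3 chk.py s9
python3 - <<'E'
import numpy as np
n=np.array([-.2843,-.1253,.950]); s=np.array([554.3,170,169.6]);N=np.array([-.2934,-.1292,.9472])
t=np.array([516.4,153.9,280.0]); q=t+[0,0,20.7]-142.7*n-s; print('virtual mouth (nose out) h',q@N, 'off',(q-(q@N)*N).round(1))
E
```

```text
[516.4 153.9 280. ] [-6.4 -0.8  6.7]
-6 52 l 4.3 t -0.3 -16.8 17.0
-1 6 l 6.6 t -2.4 -7.4 4.2
4 13 l 8.7 t -1.4 -8.3 5.9
9 12 l 7.8 t -2.2 -9.0 8.2
14 14 l 8.4 t 0.5 -7.2 7.2
19 9 l 8.7 t -0.9 -7.7 6.8
24 11 l 8.7 t -2.3 -8.4 8.4
29 22 l 6.8 t 0.0 -8.5 8.1
34 8 l 7.1 t -0.5 -4.6 4.9
39 4 l 7.3 t -2.9 -7.9 1.5
44 5 l 11.5 t -2.2 -6.1 3.5
49 8 l 13.0 t -3.6 -10.8 5.2
54 19 l 14.1 t 0.0 -11.7 11.4
59 20 l 14.1 t -1.5 -12.1 11.1
64 20 l 13.1 t -1.2 -13.0 12.5
69 20 l 13.5 t -2.8 -13.2 12.1
74 21 l 13.9 t -1.2 -13.9 11.4
cap top 3255 3991 normal (e2,a,z) [-0.304  0.009  0.953] tilt in e2 17.7 in a 0.5 L range [-17.3   8.9] centre [512.2 151.8 319.6]
virtual mouth (nose out) h -5.242527625999989 off [1.1 1.1 0.5]
```

View pics/s9.png

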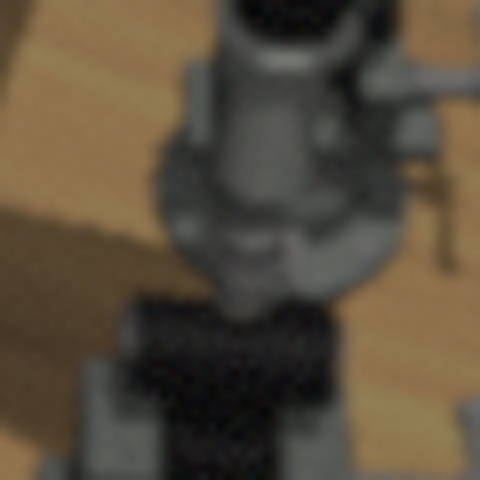

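```bash
python3 -m pendant '[[0,0,0.5,1.5,0],[0,0,0,0,0]]' 100;  python3 -m pendant '[[0,0,0,0,0],[0,0,0,0,0],[0,0,0,0,0],[0,0,0,0,0]]'
```

```text
time: 11.6
tool_pos: [516.8, 154.1, 278.7]
tcp_rot: [180.0, -0.0, 113.8]
ft_force: [-6.5, -1.3, 7.4]
finger_gap: 32.2
time: 12.0
tool_pos: [516.8, 154.0, 278.9]
tcp_rot: [180.0, 0.0, 113.8]
ft_force: [-6.3, -1.5, 7.6]
finger_gap: 32.4
```

```bash
python3 -c "
from bench import r,hand_in
print(r.sense()['ft_force'],r.sense()['qd'].round(2)); print(hand_in())"
```

```text
[-6.25615845 -1.47840803  7.59489269] [-0.07  0.05 -0.05 -0.01 -0.04  0.01]
the job is handed in; nothing more can be done
None
```

I took the gun from the middle cup, snapped its coupler onto the middle vise's nipple, and handed in at 12.0 s with the spring held compressed. No verdict came back, so the result rests on the checks below.

**How it was done:** The tool can only point straight down. I therefore tilted the gun in the pads by levering its nose against the cup rim, then lifted it clear, carried it over and pushed along the nipple's axis.

**Last checks:**
- **Angle:** the gun leans 17.7°, the nipple about 18.7°. The estimates for the nipple ranged from 17 to 21°, all within the 0.15 rad (8.6°) limit.
- **Snapped on:** the depth image puts the mouth about 4–6 mm from the nipple's foot, and it stayed there as I pushed on. The push of about 13 N is above the 6–10 N the jaws need. I saw no distinct snap in the force readings and did no pull test.
- **Nose compression:** about 12 mm of 15 from the arm's travel. The force suggests nearer 13 mm.
- **Final state:** the force held steady over the last 0.4 s. The grip was set to 100 N at a 32 mm gap, and the arm was still. About 2 N of the force at the wrist was sideways to the nipple.
- **Bystanders:** I kept the path well clear of the bottle, tub, wrench and screwdriver, but did not measure their positions again at the end.

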